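# Open the key case by its cam latch and tip-up panel

## Task

The wide paper roll standing on the key case's panel has to come off first: stand it upright on the bench top that the robot is mounted on. Then turn the case's latch knob its full quarter turn clockwise, and after that press the ribbed tab at the panel's back end down as far as it goes, so that the front tips fully up and stays open. Do not move or knock over the bottle, the narrow paper roll or the tape measure round the case.

Things in the scene. Friction and masses are not known exactly. Their poses are not given: they have to be found in the camera images.
- key_case: Low grey metal case fixed to the bench, 226 long (own x), 150 wide (own y), 78 mm high. Origin: centre of its underside, on the bench; own +x runs from its front ledge (to the left, seen from the robot) to its open back end. On top, all level at 78 mm: a 45 mm deep front ledge with the latch knob, then the tip-up panel between two 5 mm side walls. The tab sinks at the open back.
- latch (a joint): Angle of the quarter-turn latch, rad: 0 to 0.2 at the start (latched), 1.571 at its stop, growing clockwise from above about the vertical through key_case x=-90, y=0 mm. Stays where left; takes 0.05 N m, about 2.5 N pushed near a wing end; push or grip it. A steel tongue under the wing (40 mm long, 12 wide) lies over the panel's front edge at 0 and holds it shut; past 1.2 it is clear.
- latch_top (a point): On the latch's axis, at the top of its black wing, 38 mm above the ledge (116 above the bench). The wing is an upright bar 56 mm long (28 either side of the axis), 10 thick, from 12 to 38 mm above the ledge; it and the tongue lie along the case's x at joint 0. Frame turns with the latch: own x along the wing towards the tongue's end, which swings from the case's +x to -y.
- wing_near (a point): Point inside the wing, 22 mm from the latch's axis in the half away from the tongue (and from the panel, at the start), 25 mm above the ledge. Turns with the latch, from the case's -x towards its +y.
- panel (a joint): Angle of the aluminium tip-up panel, rad: 0 level and shut, 0.52 fully open, front end up. A seesaw about a pin across the case at key_case x=53 mm, 72 mm above the bench: 123 mm of panel in front of the pin, 53 mm behind it (176 x 138 x 6 mm). The hinge is stiff and stays at any angle; pressing the tab takes 5 to 6 N.
- panel_tab (a point): Middle of the black ribbed rubber tab on top of the panel's back end, 40 mm behind the pin (key_case x=93, y=0, 78 mm above the bench when shut). The tab is 26 mm along x, 90 along y. This point sinks about 20 mm as the panel opens fully.
- roll: Wide white till roll, a cylinder 48 mm in diameter, 57 tall, 0.06 to 0.13 kg; at the start it stands on the panel within 20 mm of key_case x=0 and 30 mm of y=0. Origin: centre of its underside; own z is its axis.
- small_roll: Narrow white till roll, 40 mm in diameter, 57 tall, standing on the bench: a bystander. Origin: centre of its underside. The three bystanders change places: one stands about 215 mm before the case's centre (own -x) and 60 mm to its robot side (-y), one about 200 mm behind it (+x), one about 170 mm to its robot side.
- bottle: White plastic bottle with a cap, 64 mm in diameter, 200 tall, standing on the bench: a bystander. Origin: centre of its underside.
- measure: Yellow tape measure, 28 x 69 x 62 mm high, standing on the bench: a bystander. Origin: centre of its underside. Elsewhere: the bench top (z=0) is free from x=0.36 to 0.46, y=0.02 to 0.20; other desk clutter and the weighing scale are fixed.

How it is judged:
On the way, in this order (a step that is already met when the one before it is completed fails the run):
1. the wide roll stands upright on the bench, let go (height (world z) of roll between -0.005 and 0.01 m and angle between roll's own z axis and vertical below 0.1 rad and linear speed of roll below 0.02 m/s and contact force between roll and the fingers below 0.1 N), for 0.2 s.
2. the latch is turned its quarter turn (past 1.35 rad) while the panel is still shut (value of joint latch above 1.35 rad and value of joint panel below 0.1 rad), for 0.2 s.
3. the panel is tipped fully up (past 0.44 rad) (value of joint panel above 0.44 rad), for 0.2 s.
At the end, for the whole second after the job is handed in: The wide roll stands upright (within 0.1 rad) and still on the robot's bench top (its foot within 10 mm of that level), the latch is turned past 1.35 rad, and the panel rests open past 0.44 rad (height (world z) of roll between -0.005 and 0.01 m and angle between roll's own z axis and vertical below 0.1 rad and linear speed of roll below 0.02 m/s and value of joint latch above 1.35 rad and value of joint panel above 0.44 rad and velocity of joint panel between -0.05 and 0.05 rad/s); the robot touches nothing.
It fails at once if the bottle is moved more than 25 mm or tilted more than 0.3 rad (distance of bottle from where it was at the start of the episode above 0.025 m or angle between bottle's own z axis and vertical above 0.3 rad).
It fails at once if the narrow roll is moved more than 25 mm or tilted more than 0.3 rad (distance of small_roll from where it was at the start of the episode above 0.025 m or angle between small_roll's own z axis and vertical above 0.3 rad).
It fails at once if the tape measure is moved more than 25 mm or tilted more than 0.3 rad (distance of measure from where it was at the start of the episode above 0.025 m or angle between measure's own z axis and vertical above 0.3 rad).
It fails at once if the wide roll is tipped over (tilted more than 0.7 rad) (angle between roll's own z axis and vertical above 0.7 rad).
It also fails if it takes over 61 s, if anything falls off the work surface, if the arm or the gripper's body presses on something with over 40 N, if the wrist force passes 120 N, or if a joint passes its speed limit or range.

## Robot

A 6-joint arm with a two-finger parallel gripper is mounted at the origin on the work surface; the furniture and walls round the work are solid. World frame = base frame: x ahead of the robot, y to its left, z up, the work surface at z = 0. Lengths are in m, angles in rad, forces in N, time in s.
With the tool pointing down it reaches from about 0.375 to 0.975 m from the base axis. Payload 3.8 kg.
Tool frame: the origin (TCP) lies midway between the tips of the shut fingers; the grasp point (between the pads) lies 19 mm behind it; z points along the fingers, y is the line along which they close (so a half turn about z gives the same grasp; the last joint's range is limited). The gripper opens to 85 mm and grips with 20 to 120 N. Pads are 22 mm wide; open, the fingers measure 114 mm over their backs; the gripper's body (76 mm by 85 mm) begins 54 mm behind the grasp point. The pads swing forward as they close: fully open they stand 13 mm farther back than shut.
Start: joints at [1.22, 0.264, 1.604, -0, 1.274, -0.037], TCP at [0.208, 0.642, 0.231] pointing down, gripper open.
Joint ranges: [-2.63, 2.63], [-0.94, 2.18], [0.31, 2.57], [-1.31, 4.45], [0, 2.66], [-2.55, 2.55]. Speed limits (rad/s): [2.57, 2.57, 3.14, 3.14, 3.14, 3.14].

## Interface

Orientations are given as a rotation vector (axis times angle).
In Python, from workcell import bot, cams gives the robot as it stands.
- The arm moves only by the tool play_rows, never from a script. Its argument "rows" is a list of rows, each a list of 2 entries, a list of its own where there are three numbers: the shift along the tool's x, y, z scaled (see below), then the turn, a rotation vector about the tool's x, y, z scaled (see below). A call has 1 to 20 rows; each row is the pose to reach, as a shift and turn from the pose commanded when the call began, along the tool's axes at that moment; what a row does not reach only later rows make up. The controller multiplies each number of a shift by 250 mm and each number of a turn by 45 degrees. A row lasts 1/12 s, in which the tool goes at most 41.7 mm and 7.16 degrees, less where a joint would pass 70% of its speed; a pose out of reach is approached as far as the arm can. A call with a number of a shift or a turn outside -1 to 1 is refused whole. A call with a gripper value outside its range is refused whole. "claw" is the opening, from -1 (shut) to 1 (fully open), set as the call begins (left out, the last holds). The fingers move at their own pace and stop on an object; "newtons" is the grip in N (left out, the last holds). Time passes only in rows, so rows that repeat a pose let the fingers close. It gives the time, the measured TCP pose, the force, the opening and the grip force at its end, in the units of the state.
- bot.read_state(): the state, without advancing time (a new reading comes with each control period).
- cams.read_camera(name): name is "scene" or "side" or "wrist"; returns a dict with "image" (400x640x3 uint8, red, green, blue), "K" (3x3 intrinsics, pixels), "T" (4x4, takes a point from camera to world coordinates); the wrist camera has in their place "mount" (4x4, takes a point from camera to tool coordinates, whose origin is the TCP and whose axes are the flange's). Camera axes: x right, y down, z forward; pixel columns grow to the right and rows downward; lengths in m; the calibration is good to about 2 mm. The wrist camera is an equidistant fisheye: a pixel r from the principal point sees the ray r / f radians off the axis. A picture is of the moment at which its call begins: read the wrist's pose just before it. There is no depth.
- bot.finish_job(): hands the job in; it is judged then, once.
The state is a dict: "time": time; "q": joint angles; "joint_vel": joint speeds; "joint_torque": joint torques, N m; "tool_pos": TCP position; "tcp_rot": TCP orientation; "wrist_force": force on the tool from outside, world axes, zero at the start; "torque": the same for the moment, N m; "width": opening from 0.0 (shut) to 1.0 (fully open); "grip_force": force on a finger pad.
Only numpy, scipy, OpenCV 4.12 (cv2) and the standard library are available. Lean on these libraries where they do the work, as an engineer would, in place of code of your own. Each camera call takes 0.05 s, during which the arm holds its last target. There are 200 camera calls.

## Working session

There is one attempt and no reset: what is moved stays moved. The work goes in short steps, Python scripts to look and compute and a tool call to move; the robot and the scene stay as the last step left them, time stands still between calls to the robot, and variables do not carry over. Pictures are saved under pics/ and viewed, at most 10 in all, crops included, and the job is handed in when it is done.

Besides the shell and the picture viewer there is one more tool, called after "Emit:" as name(argument=value, ...), one argument or row to a line, values as JSON. play_rows: Moves the arm, as the interface text tells. Its arguments: {"type":"object","properties":{"rows":{"type":"array","items":{"type":"array"}},"claw":{"type":"number"},"newtons":{"type":"number"}},"required":["rows"]}

```bash
mkdir -p pics; cat > h.py <<'E'
import numpy as np, cv2
from scipy.spatial.transform import Rotation as R
from workcell import bot, cams
def proj(c,P):
    T=np.linalg.inv(c['T']); p=T[:3,:3]@np.array(P,float)+T[:3,3]; q=c['K']@p; return q[:2]/q[2]
def ray(c,u,v):
    d=c['T'][:3,:3]@np.linalg.solve(c['K'],[u,v,1.]); return c['T'][:3,3],d/np.linalg.norm(d)
def plane(c,u,v,z):
    o,d=ray(c,u,v); return o+d*(z-o[2])/d[2]
def two(c1,p1,c2,p2):
    o1,d1=ray(c1,*p1);o2,d2=ray(c2,*p2)
    t=np.linalg.lstsq(np.c_[d1,-d2],o2-o1,rcond=None)[0]; a=o1+d1*t[0];b=o2+d2*t[1]
    return (a+b)/2,np.linalg.norm(a-b)
E
python3 - <<'E'
from h import *
s=bot.read_state();print({k:np.round(v,3).tolist() for k,v in s.items()})
for n in('scene','side','wrist'):
    c=cams.read_camera(n);cv2.imwrite(f'pics/{n}0.png',c['image'][:,:,::-1]);print(n,np.round(c['K'],1).tolist(),np.round(c.get('T',c.get('mount')),3).tolist())
E
```

```text
{'time': 0.0, 'q': [1.22, 0.265, 1.605, -0.0, 1.274, -0.037], 'joint_vel': [-0.001, -0.001, 0.0, -0.001, -0.0, 0.0], 'joint_torque': [-0.002, -51.514, -36.73, -0.0, 0.014, 0.0], 'tool_pos': [0.208, 0.641, 0.23], 'tcp_rot': [-0.491, -3.103, 0.004], 'wrist_force': [-0.488, 0.371, -0.513], 'torque': [-0.02, 0.073, -0.001], 'grip_force': 0.0, 'width': 0.997}
scene [[458.1, 0.0, 320.1], [0.0, 458.1, 201.0], [0.0, 0.0, 1.0]] [[0.913, -0.229, 0.338, 0.094], [-0.408, -0.555, 0.725, -0.952], [0.022, -0.8, -0.6, 0.647], [0.0, 0.0, 0.0, 1.0]]
side [[361.7, 0.0, 316.5], [0.0, 361.7, 196.9], [0.0, 0.0, 1.0]] [[-0.996, -0.025, 0.084, 0.333], [-0.087, 0.429, -0.899, 0.463], [-0.013, -0.903, -0.429, 0.463], [0.0, 0.0, 0.0, 1.0]]
wrist [[309.7, 0.0, 326.3], [0.0, 309.7, 199.4], [0.0, 0.0, 1.0]] [[-0.001, -0.966, -0.259, 0.065], [1.0, -0.001, -0.0, -0.001], [-0.0, -0.259, 0.966, -0.141], [0.0, 0.0, 0.0, 1.0]]
```

View pics/scene0.png

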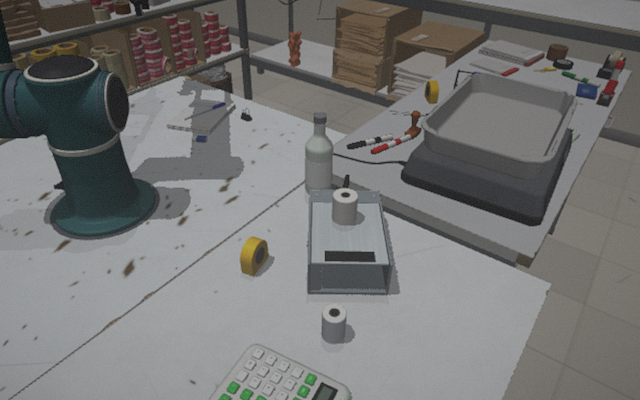

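View pics/side0.png

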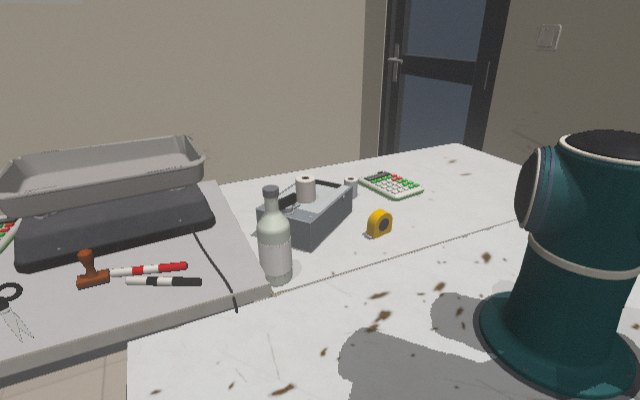

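View pics/wrist0.png

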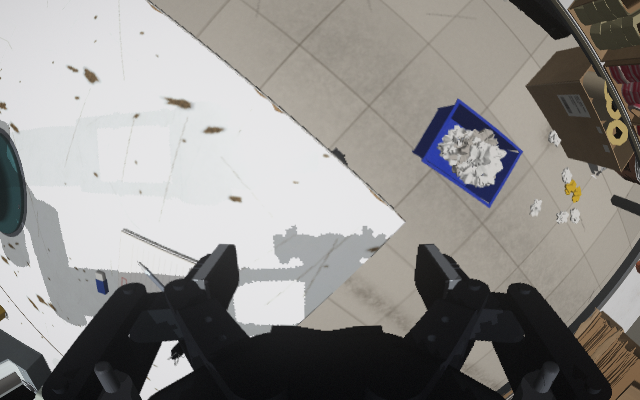

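The scene camera shows the case at about (347,240), with the roll on it at (344,207). The bottle is at (319,155) in front, the tape measure at (254,256) on the robot's side and the narrow roll at (334,323) behind. The side view shows the case at (305,210). The start wrist view doesn't include the case.

```bash
python3 - <<'E'
import cv2,numpy as np
a=cv2.imread('pics/scene0.png')[165:300,295:400];b=cv2.imread('pics/side0.png')[165:260,245:365]
a=cv2.resize(a,None,fx=4,fy=4,interpolation=2);b=cv2.resize(b,None,fx=3,fy=3,interpolation=2)
o=np.zeros((540,420+360,3),np.uint8);o[:540,:420]=a;o[:285,420:]=b;cv2.imwrite('pics/crop1.png',o)
E
```

```text
(no output)
```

View pics/crop1.png

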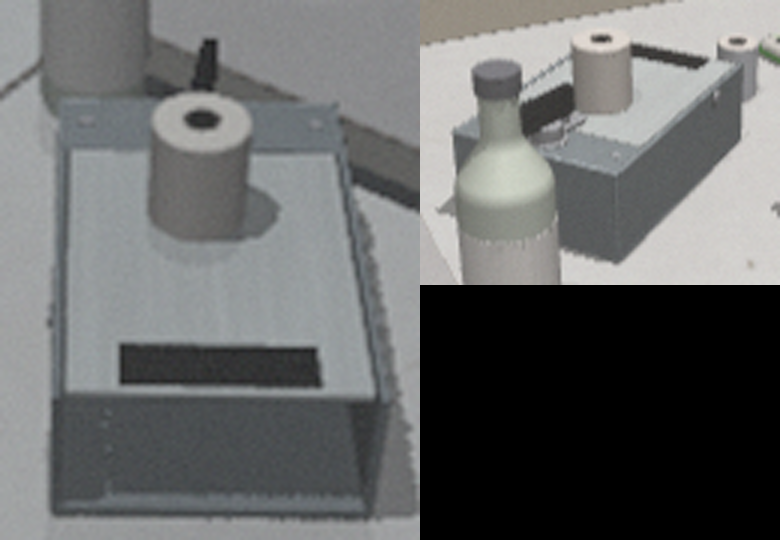

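```bash
python3 - <<'E'
from h import *
A=cams.read_camera('scene');B=cams.read_camera('side')
S=lambda x,y:(295+x/4-.4,165+y/4-.4)
D=lambda x,y:(245+(x-420)/3-.3,165+y/3-.3)
C=[plane(A,*S(*p),.078) for p in((60,103),(337,105),(388,397),(53,397))]
for c in C: print(np.round(c,4))
C=np.array(C);ctr=C.mean(0);f=(C[2]+C[3]-C[0]-C[1])/2;w=(C[1]+C[0]*-1+C[2]-C[3])/2
print('ctr',ctr,'len',np.linalg.norm(f),'wid',np.linalg.norm(w),'yaw',np.arctan2(f[1],f[0]),np.arctan2(w[1],w[0])-np.pi/2)
print('tab',two(A,S(221,365),B,D(670,55)))
print('roll top',two(A,S(202,122),B,D(601,42)),plane(A,*S(202,122),.135),plane(B,*D(601,42),.135))
print('side near corner',plane(B,*D(617,175),.078), 'backcorner robot side',plane(B,*D(741,65),.078),'other front',plane(B,*D(455,130),.078))
print('wing mid side',plane(B,*D(549,110),.103),'wingtop end scene',plane(A,*S(209,42),.116))
print('bottle',plane(A,319,186,0),'measure',plane(A,254,273,0),'small',plane(A,334,337,0))
E
```

```text
[ 0.41   -0.2214  0.078 ]
[ 0.5466 -0.2794  0.078 ]
[ 0.4565 -0.4806  0.078 ]
[ 0.3207 -0.4235  0.078 ]
ctr [ 0.43344072 -0.35121239  0.078     ] len 0.22072411721610163 wid 0.1478502933533811 yaw -1.989362815730901 -1.9707250388392774
tab (array([ 0.39077267, -0.43633783,  0.07900046]), np.float64(0.011562040258833482))
roll top (array([ 0.43539532, -0.33135947,  0.13207947]), np.float64(0.0020419807336588026)) [ 0.43467016 -0.33438388  0.135     ] [ 0.4334637  -0.32310614  0.135     ]
side near corner [ 0.4106385  -0.21269733  0.078     ] backcorner robot side [ 0.32180546 -0.41409629  0.078     ] other front [ 0.5441458  -0.27537749  0.078     ]
wing mid side [ 0.46706585 -0.26443357  0.103     ] wingtop end scene [ 0.48255769 -0.24922579  0.116     ]
bottle [ 0.48188061 -0.11308054  0.        ] measure [ 0.24587742 -0.3336658   0.        ] small [ 0.32487113 -0.52844643  0.        ]
```

```bash
cat >> h.py <<'E'
def down(yaw): # tool z down, tool y at angle yaw (deg)
    a=np.radians(yaw);y=np.array([np.cos(a),np.sin(a),0]);z=np.array([0,0,-1.]);return R.from_matrix(np.c_[np.cross(y,z),y,z])
def legs(W,p=None,r=None):
    s=bot.read_state();p=s['tool_pos'] if p is None else p;r=R.from_rotvec(s['tcp_rot']) if r is None else r
    for q,yaw in W:
        q=np.array(q,float);t=down(yaw);print(np.round(r.inv().apply(q-p)/.25,3).tolist(),np.round(np.degrees((r.inv()*t).as_rotvec())/45,3).tolist());p,r=q,t
E
python3 - <<'E'
from h import *
legs([((.42,.45,.28),45),((.52,.22,.31),20),((.49,-.02,.33),-5),((.43,-.25,.36),-23.5)])
E
```

```text
[-1.042, -0.468, -0.197] [-0.001, 0.0, 0.6]
[-0.933, -0.368, -0.12] [0.0, 0.0, 0.556]
[-0.861, -0.441, -0.08] [0.0, 0.0, 0.556]
[-0.937, -0.159, -0.12] [0.0, 0.0, 0.411]
```

Emit:
play_rows(
  rows=[
    [[-0.5,-0.23,-0.1],[0,0,0.3]],
    [[-1,-0.47,-0.2],[0,0,0.6]],
    [[-1,-0.47,-0.2],[0,0,0.6]],
    [[-1,-0.47,-0.2],[0,0,0.6]],
    [[-1,-0.47,-0.2],[0,0,0.6]],
    [[-1,-0.47,-0.2],[0,0,0.6]],
    [[-1,-0.47,-0.2],[0,0,0.6]],
    [[-1,-0.47,-0.2],[0,0,0.6]],
  ],
  claw=1,
)

```text
time: 0.92
tool_pos: [0.4144, 0.4495, 0.283]
tcp_rot: [1.208, 2.896, 0.002]
wrist_force: [0.1, 1.0, 0.7]
width: 0.999
grip_force: 0.0
```

Emit:
play_rows(
  rows=[
    [[-0.93,-0.37,-0.12],[0,0,0.55]],
    [[-0.93,-0.37,-0.12],[0,0,0.55]],
    [[-0.93,-0.37,-0.12],[0,0,0.55]],
    [[-0.93,-0.37,-0.12],[0,0,0.55]],
    [[-0.93,-0.37,-0.12],[0,0,0.55]],
    [[-0.93,-0.37,-0.12],[0,0,0.55]],
    [[-0.93,-0.37,-0.12],[0,0,0.55]],
    [[-0.93,-0.37,-0.12],[0,0,0.55]],
  ],
)

```text
time: 1.58
tool_pos: [0.5097, 0.2218, 0.3116]
tcp_rot: [1.801, 2.574, 0.001]
wrist_force: [-0.3, 0.7, 0.7]
width: 1.002
grip_force: 0.0
```

Emit:
play_rows(
  rows=[
    [[-0.86,-0.44,-0.08],[0,0,0.55]],
    [[-0.86,-0.44,-0.08],[0,0,0.55]],
    [[-0.86,-0.44,-0.08],[0,0,0.55]],
    [[-0.86,-0.44,-0.08],[0,0,0.55]],
    [[-0.86,-0.44,-0.08],[0,0,0.55]],
    [[-0.86,-0.44,-0.08],[0,0,0.55]],
    [[-0.86,-0.44,-0.08],[0,0,0.55]],
    [[-0.86,-0.44,-0.08],[0,0,0.55]],
  ],
)

```text
time: 2.25
tool_pos: [0.4801, -0.0162, 0.3312]
tcp_rot: [-2.308, -2.13, -0.001]
wrist_force: [0.6, 0.6, -0.7]
width: 1.001
grip_force: 0.0
```

```bash
python3 - <<'E'
from h import *
legs([((.41,-.34,.34),-23.5)])
E
```

```text
[-1.313, -0.176, -0.037] [-0.0, -0.001, 0.42]
```

Emit:
play_rows(
  rows=[
    [[-0.5,-0.1,-0.05],[0,0,0.2]],
    [[-1,-0.15,-0.05],[0,0,0.42]],
    [[-1,-0.15,-0.05],[0,0,0.42]],
    [[-1,-0.15,-0.05],[0,0,0.42]],
    [[-1,-0.15,-0.05],[0,0,0.42]],
    [[-1,-0.15,-0.05],[0,0,0.42]],
    [[-1,-0.15,-0.05],[0,0,0.42]],
    [[-1,-0.15,-0.05],[0,0,0.42]],
    [[-1,-0.15,-0.05],[0,0,0.42]],
    [[-1,-0.15,-0.05],[0,0,0.42]],
  ],
)

```text
time: 3.08
tool_pos: [0.4243, -0.2605, 0.3433]
tcp_rot: [-2.622, -1.728, -0.001]
wrist_force: [-0.0, 0.3, -0.7]
width: 1.001
grip_force: 0.0
```

```bash
python3 - <<'E'
from h import *
import pickle
s=bot.read_state();c=cams.read_camera('wrist');c['s']=s
pickle.dump(c,open('w1.pkl','wb'));cv2.imwrite('pics/w1.png',c['image'][:,:,::-1]);print(s['tool_pos'])
E
```

```text
[ 0.42434287 -0.26048311  0.34334074]
```

View pics/w1.png

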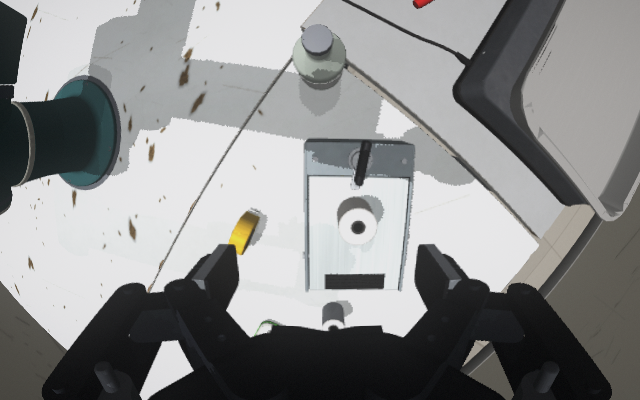

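The wrist view shows the case corners at (304,140), (414,144), (403,291) and (305,289). The wing runs from (366,141) to (360,184), the roll's hole is at (358,228) and the tab at (355,281). Next I'll measure these with masks.

```bash
cat >> h.py <<'E'
def wray(c,u,v):
    K=c['K'];x=(u-K[0,2])/K[0,0];y=(v-K[1,2])/K[1,1];r=np.hypot(x,y);d=np.array([x/r*np.sin(r),y/r*np.sin(r),np.cos(r)])
    M=c['mount'];Rt=R.from_rotvec(c['s']['tcp_rot']).as_matrix();return c['s']['tool_pos']+Rt@M[:3,3],Rt@M[:3,:3]@d
def wplane(c,u,v,z):
    o,d=wray(c,u,v);return o+d*(z-o[2])/d[2]
def meet(a,b):
    t=np.linalg.lstsq(np.c_[a[1],-b[1]],b[0]-a[0],rcond=None)[0];p=a[0]+a[1]*t[0];q=b[0]+b[1]*t[1];return np.round((p+q)/2,4),round(np.linalg.norm(p-q),4)
def blob(g,box,lo,hi):
    x0,y0,x1,y1=box;m=((g[y0:y1,x0:x1]>=lo)&(g[y0:y1,x0:x1]<=hi)).astype(np.uint8)
    n,l,s,ce=cv2.connectedComponentsWithStats(m);i=1+np.argmax(s[1:,4]);ys,xs=np.nonzero(l==i)
    return cv2.minAreaRect(np.c_[xs+x0,ys+y0].astype(np.float32)),ce[i]+[x0,y0],s[i,4]
E
python3 - <<'E'
from h import *
import pickle
c=pickle.load(open('w1.pkl','rb'));g=c['image'].astype(int).mean(2)
A=cams.read_camera('scene');ga=A['image'].astype(int).mean(2)
wing=blob(g,(345,136,380,192),0,45);tab=blob(g,(315,265,395,296),0,45);hole=blob(g,(345,215,370,240),0,90)
print(wing,tab,hole)
atab=blob(ga,(318,245,382,265),0,60);aho=blob(ga,(338,190,352,201),0,110);print(atab,aho)
print('tab',wplane(c,*tab[1],.078),plane(A,*atab[1],.078),meet(wray(c,*tab[1]),ray(A,*atab[1])))
print('hole',wplane(c,*hole[1],.135),meet(wray(c,*hole[1]),ray(A,*aho[1])))
C=np.array([wplane(c,*p,.078) for p in((304,140),(414,144),(403,291),(305,289))]);print(C.round(4),C.mean(0))
f=(C[2]+C[3]-C[0]-C[1])/2;w=C[1]-C[0]+C[2]-C[3];print(np.linalg.norm(f),np.linalg.norm(w)/2,np.degrees(np.arctan2(f[1],f[0])),np.degrees(np.arctan2(w[1],w[0])))
B=cv2.boxPoints(wing[0]);print(B); print(np.array([wplane(c,*p,.116) for p in B]).round(4))
E
```

```text
Traceback (most recent call last):
  File "h.py", line 29, in blob
    n,l,s,ce=cv2.connectedComponentsWithStats(m);i=1+np.argmax(s[1:,4]);ys,xs=np.nonzero(l==i)
                                                     ~~~~~~~~~^^^^^^^^^
ValueError: attempt to get argmax of an empty sequence
```

```bash
cat > m.py <<'E'
from h import *
import pickle
c=pickle.load(open('w1.pkl','rb'));g=c['image'].astype(int).mean(2)
A=cams.read_camera('scene');ga=A['image'].astype(int).mean(2);cv2.imwrite('pics/sc1.png',A['image'][:,:,::-1])
for n,im,b in(('w',g,(345,136,380,192)),('t',g,(315,265,395,296)),('h',g,(350,220,366,236)),('at',ga,(318,245,382,265)),('ah',ga,(338,190,352,201))):
    p=im[b[1]:b[3],b[0]:b[2]];print(n,np.percentile(p,[0,5,20,50,100]).round())
wing=blob(g,(345,136,380,192),0,70);tab=blob(g,(315,265,395,296),0,70);hole=blob(g,(350,220,366,236),0,130)
print(wing,tab,hole)
atab=blob(ga,(318,245,382,265),0,70);aho=blob(ga,(338,190,352,201),0,100);print(atab,aho)
print('tab',wplane(c,*tab[1],.078),plane(A,*atab[1],.078),meet(wray(c,*tab[1]),ray(A,*atab[1])))
print('hole',wplane(c,*hole[1],.135),meet(wray(c,*hole[1]),ray(A,*aho[1])))
C=np.array([wplane(c,*p,.078) for p in((304,140),(414,144),(403,291),(305,289))]);print(C.round(4),C.mean(0))
f=(C[2]+C[3]-C[0]-C[1])/2;w=C[1]-C[0]+C[2]-C[3];print(np.linalg.norm(f),np.linalg.norm(w)/2,np.degrees(np.arctan2(f[1],f[0])),np.degrees(np.arctan2(w[1],w[0])))
B=cv2.boxPoints(wing[0]);print(B); print(np.array([wplane(c,*p,.116) for p in B]).round(4))
E
python3 m.py
```

```text
w [ 35.  40.  59. 111. 232.]
t [ 46.  50.  53. 219. 232.]
h [ 48.  50.  53.  93. 232.]
at [ 41.  46.  51. 126. 167.]
ah [ 45.  50.  97. 160. 179.]
(((361.0283203125, 162.3490447998047), (34.054786682128906, 45.43533706665039), 2.4895529747009277), array([362.13513514, 158.78586279]), np.int32(481)) (((354.5, 281.0), (14.0, 57.0), 90.0), array([353.88407643, 281.23057325]), np.int32(785)) (((357.5, 227.0), (12.0, 13.0), 90.0), array([357.83098592, 226.92253521]), np.int32(142))
(((349.4996337890625, 256.013916015625), (49.2587776184082, 9.329734802246094), 1.5911403894424438), array([349.09846827, 256.00656455]), np.int32(457)) (((345.0, 194.0), (4.0, 8.0), 90.0), array([345.125  , 194.40625]), np.int32(32))
tab [ 0.39533126 -0.4344639   0.078     ] [ 0.39636349 -0.43388843  0.078     ] (array([ 0.3957, -0.4343,  0.0786]), np.float64(0.0007))
hole [ 0.43494736 -0.3335073   0.135     ] (array([ 0.4351, -0.3333,  0.1358]), np.float64(0.0002))
[[ 0.4125 -0.2154  0.078 ]
 [ 0.5464 -0.2766  0.078 ]
 [ 0.4591 -0.4841  0.078 ]
 [ 0.322  -0.4179  0.078 ]] [ 0.43497014 -0.34853091  0.078     ]
0.2234551790336541 0.14974109854137027 -113.44138880465376 -25.186643168262435
[[343.0302  184.30565]
 [345.00378 138.9132 ]
 [379.02643 140.39244]
 [377.05286 185.7849 ]]
[[ 0.4378 -0.2822  0.116 ]
 [ 0.4613 -0.2321  0.116 ]
 [ 0.4984 -0.2494  0.116 ]
 [ 0.4757 -0.3003  0.116 ]]
```

```bash
python3 - <<'E'
from h import *
legs([((.435,-.3335,.17),-24.2)])
E
```

```text
[-0.25, 0.154, 0.695] [-0.0, -0.001, 0.022]
```

Emit:
play_rows(
  rows=[
    [[-0.25,0.154,0.1],[0,0,0.022]],
    [[-0.25,0.154,0.3],[0,0,0.022]],
    [[-0.25,0.154,0.5],[0,0,0.022]],
    [[-0.25,0.154,0.6],[0,0,0.022]],
    [[-0.25,0.154,0.695],[0,0,0.022]],
    [[-0.25,0.154,0.695],[0,0,0.022]],
    [[-0.25,0.154,0.695],[0,0,0.022]],
    [[-0.25,0.154,0.695],[0,0,0.022]],
  ],
  newtons=25,
)

```text
time: 3.9
tool_pos: [0.4353, -0.3356, 0.1723]
tcp_rot: [2.637, 1.703, 0.001]
wrist_force: [0.6, 0.5, 0.4]
width: 0.998
grip_force: 0.0
```

```bash
python3 - <<'E'
from h import *
legs([((.435,-.3335,.09),-24.2)])
E
```

```text
[0.007, -0.005, 0.329] [0.003, 0.001, -0.002]
```

Emit:
play_rows(
  rows=[
    [[0.004,-0.003,0.1],[0,0,0]],
    [[0.004,-0.003,0.2],[0,0,0]],
    [[0.004,-0.003,0.28],[0,0,0]],
    [[0.004,-0.003,0.325],[0,0,0]],
    [[0.004,-0.003,0.325],[0,0,0]],
    [[0.004,-0.003,0.325],[0,0,0]],
    [[0.004,-0.003,0.325],[0,0,0]],
  ],
)

```text
time: 4.48
tool_pos: [0.4354, -0.3355, 0.0915]
tcp_rot: [2.636, 1.7, 0.002]
wrist_force: [-0.5, 0.1, -0.3]
width: 1.0
grip_force: 0.0
```

Emit:
play_rows(
  rows=[
    [[0,0,0],[0,0,0]],
    [[0,0,0],[0,0,0]],
    [[0,0,0],[0,0,0]],
    [[0,0,0],[0,0,0]],
    [[0,0,0],[0,0,0]],
    [[0,0,0],[0,0,0]],
    [[0,0,0],[0,0,0]],
    [[0,0,0],[0,0,0]],
    [[0,0,0],[0,0,0]],
    [[0,0,0],[0,0,0]],
  ],
  claw=-1,
  newtons=25,
)

```text
time: 5.32
tool_pos: [0.4341, -0.3346, 0.0899]
tcp_rot: [2.639, 1.702, 0.001]
wrist_force: [-2.2, 1.1, 5.7]
width: 0.548
grip_force: 25.4
```

Emit:
play_rows(
  rows=[
    [[0,0,-0.05],[0,0,0]],
    [[0,0,-0.12],[0,0,0]],
    [[0,0,-0.22],[0,0,0]],
    [[0,0,-0.34],[0,0,0]],
    [[0,0,-0.46],[0,0,0]],
    [[0,0,-0.58],[0,0,0]],
    [[0,0,-0.7],[0,0,0]],
    [[0,0,-0.82],[0,0,0]],
    [[0,0,-0.92],[0,0,0]],
    [[0,0,-0.96],[0,0,0]],
    [[0,0,-0.96],[0,0,0]],
  ],
)

```text
time: 6.23
tool_pos: [0.4347, -0.3352, 0.3326]
tcp_rot: [2.635, 1.699, 0.003]
wrist_force: [0.7, 0.7, -0.8]
width: 0.55
grip_force: 26.0
```

```bash
python3 - <<'E'
from h import *
legs([((.47,-.13,.33),-14),((.49,.06,.3),5),((.42,.13,.22),15)])
E
```

```text
[0.806, -0.21, 0.008] [0.008, 0.003, -0.23]
[0.757, -0.106, 0.12] [0.0, 0.0, -0.422]
[0.303, -0.255, 0.32] [0.0, 0.0, -0.222]
```

Emit:
play_rows(
  rows=[
    [[0.06,-0.02,0],[0.008,0.003,-0.02]],
    [[0.16,-0.04,0],[0.008,0.003,-0.05]],
    [[0.26,-0.07,0],[0.008,0.003,-0.08]],
    [[0.36,-0.1,0],[0.008,0.003,-0.11]],
    [[0.46,-0.13,0],[0.008,0.003,-0.14]],
    [[0.56,-0.16,0],[0.008,0.003,-0.17]],
    [[0.66,-0.18,0],[0.008,0.003,-0.2]],
    [[0.74,-0.2,0],[0.008,0.003,-0.23]],
    [[0.8,-0.21,0],[0.008,0.003,-0.23]],
  ],
)

```text
time: 6.98
tool_pos: [0.4667, -0.1272, 0.3256]
tcp_rot: [-2.464, -1.93, 0.006]
wrist_force: [0.2, -0.2, -0.6]
width: 0.554
grip_force: 26.0
```

Emit:
play_rows(
  rows=[
    [[0.1,-0.01,0.02],[0,0,-0.05]],
    [[0.2,-0.02,0.04],[0,0,-0.1]],
    [[0.3,-0.04,0.06],[0,0,-0.15]],
    [[0.4,-0.06,0.08],[0,0,-0.2]],
    [[0.5,-0.08,0.1],[0,0,-0.26]],
    [[0.6,-0.1,0.12],[0,0,-0.32]],
    [[0.7,-0.11,0.12],[0,0,-0.38]],
    [[0.76,-0.11,0.12],[0,0,-0.42]],
  ],
)

```text
time: 7.65
tool_pos: [0.4849, 0.0636, 0.2957]
tcp_rot: [-2.111, -2.31, 0.006]
wrist_force: [0.4, -0.3, -0.7]
width: 0.552
grip_force: 26.0
```

Emit:
play_rows(
  rows=[
    [[0.08,-0.06,0.06],[0,0,-0.04]],
    [[0.15,-0.12,0.15],[0,0,-0.1]],
    [[0.22,-0.18,0.25],[0,0,-0.16]],
    [[0.3,-0.24,0.35],[0,0,-0.22]],
    [[0.3,-0.26,0.45],[0,0,-0.22]],
    [[0.3,-0.26,0.55],[0,0,-0.22]],
    [[0.3,-0.26,0.65],[0,0,-0.22]],
    [[0.3,-0.26,0.7],[0,0,-0.22]],
    [[0.3,-0.26,0.7],[0,0,-0.22]],
    [[0.3,-0.26,0.7],[0,0,-0.22]],
  ],
)

```text
time: 8.48
tool_pos: [0.4125, 0.1305, 0.1226]
tcp_rot: [-1.91, -2.481, 0.007]
wrist_force: [-0.5, -0.9, -0.4]
width: 0.55
grip_force: 26.1
```

```bash
python3 - <<'E'
from h import *
legs([((.42,.13,.015),15)])
s=bot.read_state();print(s['tool_pos'],s['width'])
A=cams.read_camera('scene')['image'];B=cams.read_camera('side')['image']
cv2.imwrite('pics/c2.png',np.hstack([A[60:360,0:400],B[60:360,240:640]])[:,:,::-1])
E
```

```text
[-0.012, 0.033, 0.43] [-0.013, -0.007, -0.004]
[0.41250416 0.13049923 0.12256778] 0.5504417880295722
```

View pics/c2.png

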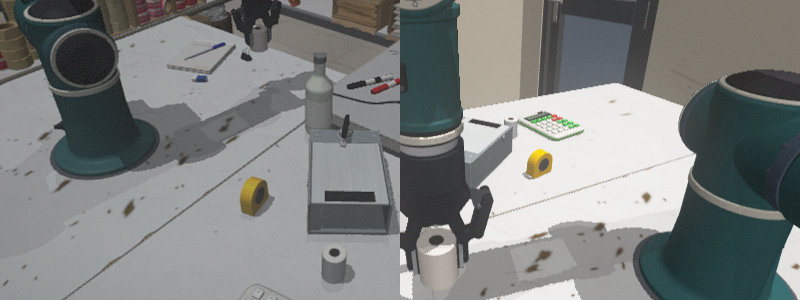

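The roll is held upright over the free bench, at (260,38) in the left half and (437,258) in the right half. Next I'll lower it.

Emit:
play_rows(
  rows=[
    [[0,0,0.08],[-0.012,-0.006,0]],
    [[0,0,0.16],[-0.012,-0.006,0]],
    [[0,0,0.24],[-0.012,-0.006,0]],
    [[0,0,0.32],[-0.012,-0.006,0]],
    [[0,0,0.37],[-0.012,-0.006,0]],
    [[0,0,0.4],[-0.012,-0.006,0]],
    [[0,0,0.42],[-0.012,-0.006,0]],
    [[0,0,0.425],[-0.012,-0.006,0]],
    [[0,0,0.425],[-0.012,-0.006,0]],
  ],
)

```text
time: 9.33
tool_pos: [0.4157, 0.1314, 0.0196]
tcp_rot: [1.915, 2.486, 0.009]
wrist_force: [-0.5, 0.1, -0.3]
width: 0.552
grip_force: 26.1
```

Emit:
play_rows(
  rows=[
    [[0,0,0.004],[0,0,0]],
    [[0,0,0.008],[0,0,0]],
    [[0,0,0.012],[0,0,0]],
    [[0,0,0.016],[0,0,0]],
    [[0,0,0.016],[0,0,0]],
    [[0,0,0.016],[0,0,0]],
  ],
)

```text
time: 9.83
tool_pos: [0.4149, 0.1312, 0.0149]
tcp_rot: [1.916, 2.486, 0.008]
wrist_force: [0.1, 0.1, -1.4]
width: 0.552
grip_force: 26.1
```

Emit:
play_rows(
  rows=[
    [[0,0,0.003],[0,0,0]],
    [[0,0,0.006],[0,0,0]],
    [[0,0,0.008],[0,0,0]],
    [[0,0,0.008],[0,0,0]],
    [[0,0,0.008],[0,0,0]],
  ],
)

```text
time: 10.25
tool_pos: [0.4149, 0.1312, 0.0128]
tcp_rot: [1.916, 2.487, 0.007]
wrist_force: [0.2, -0.8, -0.2]
width: 0.554
grip_force: 26.1
```

Emit:
play_rows(
  rows=[
    [[0,0,0.003],[0,0,0]],
    [[0,0,0.006],[0,0,0]],
    [[0,0,0.006],[0,0,0]],
    [[0,0,0.006],[0,0,0]],
  ],
)

```text
time: 10.58
tool_pos: [0.4151, 0.1312, 0.0119]
tcp_rot: [1.916, 2.487, 0.008]
wrist_force: [-1.2, -0.7, 5.8]
width: 0.55
grip_force: 26.5
```

Contact reads 5.8 N. I'll open partway, then fully, and lift.

Emit:
play_rows(
  rows=[
    [[0,0,0],[0,0,0]],
    [[0,0,0],[0,0,0]],
    [[0,0,0],[0,0,0]],
    [[0,0,0],[0,0,0]],
    [[0,0,0],[0,0,0]],
    [[0,0,0],[0,0,0]],
    [[0,0,0],[0,0,0]],
    [[0,0,0],[0,0,0]],
  ],
  claw=0.9,
)

```text
time: 11.25
tool_pos: [0.4149, 0.1312, 0.0114]
tcp_rot: [1.916, 2.487, 0.008]
wrist_force: [0.2, -1.1, 0.2]
width: 0.947
grip_force: 0.0
```

Emit:
play_rows(
  rows=[
    [[0,0,-0.05],[0,0,0]],
    [[0,0,-0.15],[0,0,0]],
    [[0,0,-0.28],[0,0,0]],
    [[0,0,-0.42],[0,0,0]],
    [[0,0,-0.56],[0,0,0]],
    [[0,0,-0.7],[0,0,0]],
    [[0,0,-0.84],[0,0,0]],
    [[0,0,-0.98],[0,0,0]],
    [[0,0,-1],[0,0,0]],
    [[0,0,-1],[0,0,0]],
  ],
)

```text
time: 12.08
tool_pos: [0.4157, 0.1312, 0.2651]
tcp_rot: [1.913, 2.483, 0.017]
wrist_force: [0.2, 0.1, -0.3]
width: 0.951
grip_force: 0.0
```

```bash
python3 - <<'E'
from h import *
import pickle
s=bot.read_state();c=cams.read_camera('wrist');c['s']=s;A=cams.read_camera('scene');B=cams.read_camera('side')
cv2.imwrite('pics/c3.png',np.hstack([cv2.resize(c['image'],(400,250)),B['image'][150:400,240:640]])[:,:,::-1])
# refined latch from w1
c=pickle.load(open('w1.pkl','rb'))
for p in((366,141),(360,184),(363,142),(370,142),(355,184),(363,185)): print(p,wplane(c,*p,.116).round(4))
legs([((.49,.06,.3),5),((.47,-.13,.33),-14)])
E
```

```text
(366, 141) [ 0.4835 -0.2441  0.116 ]
(360, 184) [ 0.4571 -0.29    0.116 ]
(363, 142) [ 0.4797 -0.2438  0.116 ]
(370, 142) [ 0.4876 -0.247   0.116 ]
(355, 184) [ 0.4514 -0.2876  0.116 ]
(363, 185) [ 0.46   -0.2926  0.116 ]
[-0.351, 0.228, -0.161] [0.003, -0.001, 0.217]
[-0.75, -0.146, -0.12] [0.0, 0.0, 0.422]
```

View pics/c3.png

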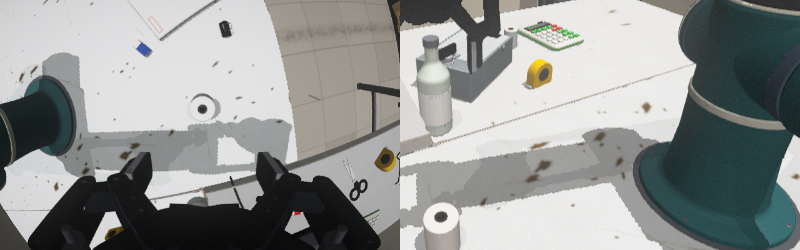

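The roll stands upright at (203,107) in the wrist half and (440,228) in the side half. Back to the latch, with a second wrist look at the wing on the way.

Emit:
play_rows(
  rows=[
    [[-0.15,0.1,-0.08],[0,0,0.1]],
    [[-0.35,0.23,-0.16],[0,0,0.22]],
    [[-0.35,0.23,-0.16],[0,0,0.22]],
    [[-0.35,0.23,-0.16],[0,0,0.22]],
    [[-0.35,0.23,-0.16],[0,0,0.22]],
  ],
)

```text
time: 12.65
tool_pos: [0.4912, 0.0597, 0.2995]
tcp_rot: [-2.127, -2.311, -0.004]
wrist_force: [0.3, 0.8, -0.3]
width: 0.951
grip_force: 0.0
```

Emit:
play_rows(
  rows=[
    [[-0.15,-0.03,-0.03],[0,0,0.1]],
    [[-0.3,-0.06,-0.06],[0,0,0.2]],
    [[-0.45,-0.1,-0.1],[0,0,0.3]],
    [[-0.6,-0.12,-0.12],[0,0,0.42]],
    [[-0.75,-0.15,-0.12],[0,0,0.42]],
    [[-0.75,-0.15,-0.12],[0,0,0.42]],
    [[-0.75,-0.15,-0.12],[0,0,0.42]],
  ],
)

```text
time: 13.23
tool_pos: [0.4681, -0.1299, 0.3289]
tcp_rot: [-2.477, -1.929, -0.006]
wrist_force: [0.8, 0.5, -0.8]
width: 0.945
grip_force: 0.0
```

```bash
python3 - <<'E'
from h import *
legs([((.455,-.22,.32),-29.9)])
E
```

```text
[-0.362, 0.037, 0.034] [-0.0, -0.005, 0.349]
```

Emit:
play_rows(
  rows=[
    [[-0.1,0.01,0.03],[0,0,0.1]],
    [[-0.25,0.03,0.03],[0,-0.005,0.25]],
    [[-0.36,0.04,0.03],[0,-0.005,0.35]],
    [[-0.36,0.04,0.03],[0,-0.005,0.35]],
    [[-0.36,0.04,0.03],[0,-0.005,0.35]],
    [[-0.36,0.04,0.03],[0,-0.005,0.35]],
  ],
)

```text
time: 13.73
tool_pos: [0.4576, -0.2171, 0.3222]
tcp_rot: [2.715, 1.579, 0.003]
wrist_force: [-1.2, -0.3, 0.4]
width: 0.953
grip_force: 0.0
```

```bash
cat > w2.py <<'E'
from h import *
import pickle
c1=pickle.load(open('w1.pkl','rb'))
s=bot.read_state();c=cams.read_camera('wrist');c['s']=s;cv2.imwrite('pics/w2.png',c['image'][:,:,::-1])
out=[]
def proj_w(c,P):
    Rt=R.from_rotvec(c['s']['tcp_rot']).as_matrix();M=c['mount'];p=M[:3,:3].T@(Rt.T@(P-c['s']['tool_pos'])-M[:3,3]);r=np.arctan2(np.hypot(p[0],p[1]),p[2]);d=p[:2]/np.hypot(*p[:2]);return d*r*c['K'][0,0]+c['K'][:2,2]
for k in(c1,c):
    u,v=proj_w(k,np.array([.470,-.267,.116])).astype(int)
    g=k['image'].astype(int).mean(2);b=blob(g,(u-22,v-32,u+22,v+32),0,48);print((u,v),b)
    P=cv2.boxPoints(b[0]);d=np.linalg.norm(P[0]-P[1]),np.linalg.norm(P[1]-P[2])
    e=[(P[0]+P[1])/2,(P[2]+P[3])/2] if d[0]<d[1] else [(P[1]+P[2])/2,(P[3]+P[0])/2]
    e.sort(key=lambda q:q[1]);out.append(e);print(np.round(e,1).tolist(),[wplane(k,*q,.114).round(4) for q in e])
for i in(0,1):print(meet(wray(c1,*out[0][i]),wray(c,*out[1][i])))
E
python3 w2.py
```

```text
(np.int64(362), np.int64(162)) (((362.1922912597656, 162.0384521484375), (9.021342277526855, 43.537784576416016), 11.309932708740234), array([362.33012821, 161.05448718]), np.int32(312))
[[366.5, 140.6999969482422], [357.8999938964844, 183.39999389648438]] [array([ 0.4844, -0.2442,  0.114 ]), array([ 0.455 , -0.2888,  0.114 ])]
(np.int64(355), np.int64(207)) (((355.9862365722656, 200.16552734375), (8.4706392288208, 38.36701583862305), 4.763641834259033), array([355.26923077, 192.67692308]), np.int32(130))
[[357.6000061035156, 181.0], [354.3999938964844, 219.3000030517578]] [array([ 0.4867, -0.2412,  0.114 ]), array([ 0.4614, -0.2803,  0.114 ])]
(array([ 0.4866, -0.247 ,  0.0888]), np.float64(0.0002))
(array([ 0.4556, -0.3061,  0.0392]), np.float64(0.0009))
```

View pics/w2.png

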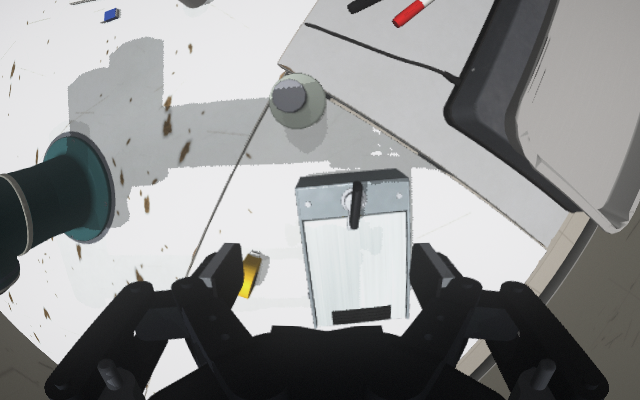

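The wing runs from (357,181) to (353,229), with the near end lit brighter than the mask threshold, so the mask cut it short. I'll triangulate with the end points I read.

```bash
python3 - <<'E'
from h import *
import pickle
c=pickle.load(open('w1.pkl','rb'));s=bot.read_state();k=dict(c);k['s']=s
for a,b in(((366.5,140.7),(357.5,181)),((357.9+1,184),(353.5,229)) ): print(meet(wray(c,*a),wray(k,*b)),wplane(k,*b,.116))
legs([((.4705,-.267,.16),-29.9)])
E
```

```text
(array([ 0.4867, -0.2471,  0.0888]), np.float64(0.0001)) [ 0.48690029 -0.24083287  0.116     ]
(array([ 0.4557, -0.288 ,  0.1222]), np.float64(0.0001)) [ 0.45506461 -0.29023339  0.116     ]
[-0.149, 0.142, 0.65] [0.003, -0.002, 0.006]
```

Emit:
play_rows(
  rows=[
    [[-0.15,0.14,0.1],[0,0,0]],
    [[-0.15,0.14,0.25],[0,0,0]],
    [[-0.15,0.14,0.4],[0,0,0]],
    [[-0.15,0.14,0.5],[0,0,0]],
    [[-0.15,0.14,0.6],[0,0,0]],
    [[-0.15,0.14,0.65],[0,0,0]],
    [[-0.15,0.14,0.65],[0,0,0]],
    [[-0.15,0.14,0.65],[0,0,0]],
  ],
)

```text
time: 14.45
tool_pos: [0.4704, -0.2682, 0.1611]
tcp_rot: [2.714, 1.577, 0.004]
wrist_force: [-0.5, 0.6, 0.6]
width: 0.949
grip_force: 0.0
```

```bash
python3 - <<'E'
from h import *
legs([((.4705,-.2665,.089),-29.9)])
E
```

```text
[0.006, -0.004, 0.288] [0.004, -0.001, 0.005]
```

Emit:
play_rows(
  rows=[
    [[0.006,-0.004,0.08],[0.004,0,0]],
    [[0.006,-0.004,0.16],[0.004,0,0]],
    [[0.006,-0.004,0.23],[0.004,0,0]],
    [[0.006,-0.004,0.27],[0.004,0,0]],
    [[0.006,-0.004,0.285],[0.004,0,0]],
    [[0.006,-0.004,0.285],[0.004,0,0]],
    [[0.006,-0.004,0.285],[0.004,0,0]],
  ],
)

```text
time: 15.03
tool_pos: [0.4714, -0.2682, 0.0913]
tcp_rot: [2.715, 1.575, 0.003]
wrist_force: [0.1, 0.4, -0.1]
width: 0.952
grip_force: 0.0
```

Emit:
play_rows(
  rows=[
    [[0,0,0],[0,0,0]],
    [[0,0,0],[0,0,0]],
    [[0,0,0],[0,0,0]],
    [[0,0,0],[0,0,0]],
    [[0,0,0],[0,0,0]],
    [[0,0,0],[0,0,0]],
    [[0,0,0],[0,0,0]],
    [[0,0,0],[0,0,0]],
    [[0,0,0],[0,0,0]],
    [[0,0,0],[0,0,0]],
    [[0,0,0],[0,0,0]],
    [[0,0,0],[0,0,0]],
  ],
  claw=-1,
  newtons=25,
)

```text
time: 16.03
tool_pos: [0.47, -0.2676, 0.0904]
tcp_rot: [-2.717, -1.576, -0.001]
wrist_force: [-3.0, 0.6, 4.9]
width: 0.267
grip_force: 24.2
```

The opening of 0.267 (about 22 mm) is too wide for the 10 mm wing, so the tips are probably on the knob's hub. I'll open, raise 9 mm and grip again.

Emit:
play_rows(
  rows=[
    [[0,0,0],[0,0,0]],
    [[0,0,0],[0,0,0]],
    [[0,0,0],[0,0,0]],
    [[0,0,-0.015],[0,0,0]],
    [[0,0,-0.035],[0,0,0]],
    [[0,0,-0.035],[0,0,0]],
    [[0,0,-0.035],[0,0,0]],
  ],
  claw=0.1,
)

```text
time: 16.62
tool_pos: [0.4708, -0.268, 0.0992]
tcp_rot: [2.716, 1.575, 0.002]
wrist_force: [-0.3, 0.5, 0.1]
width: 0.555
grip_force: 0.0
```

Emit:
play_rows(
  rows=[
    [[0,0,0],[0,0,0]],
    [[0,0,0],[0,0,0]],
    [[0,0,0],[0,0,0]],
    [[0,0,0],[0,0,0]],
    [[0,0,0],[0,0,0]],
    [[0,0,0],[0,0,0]],
    [[0,0,0],[0,0,0]],
    [[0,0,0],[0,0,0]],
    [[0,0,0],[0,0,0]],
    [[0,0,0],[0,0,0]],
  ],
  claw=-1,
)

```text
time: 17.45
tool_pos: [0.47, -0.2676, 0.0984]
tcp_rot: [-2.718, -1.576, -0.001]
wrist_force: [-3.0, 0.6, 1.5]
width: 0.108
grip_force: 29.3
```

Emit:
play_rows(
  rows=[
    [[0,0,0],[0,0,0.05]],
    [[0,0,0],[0,0,0.13]],
    [[0,0,0],[0,0,0.22]],
    [[0,0,0],[0,0,0.31]],
    [[0,0,0],[0,0,0.4]],
    [[0,0,0],[0,0,0.49]],
    [[0,0,0],[0,0,0.58]],
    [[0,0,0],[0,0,0.67]],
    [[0,0,0],[0,0,0.76]],
    [[0,0,0],[0,0,0.85]],
    [[0,0,0],[0,0,0.93]],
    [[0,0,0],[0,0,0.93]],
  ],
  newtons=30,
)

```text
time: 18.45
tool_pos: [0.4702, -0.2678, 0.0984]
tcp_rot: [3.101, 0.499, 0.001]
wrist_force: [-1.0, -0.2, 0.3]
width: 0.111
grip_force: 29.3
```

```bash
cat > y.py <<'E'
from h import *
s=bot.read_state();y=R.from_rotvec(s['tcp_rot']).as_matrix()[:,1];print('yaw',np.degrees(np.arctan2(y[1],y[0])),s['q'],s['torque'],s['wrist_force'],s['width'],s['tool_pos'])
E
python3 y.py
```

```text
yaw -71.70225091651686 [-5.63921541e-01  1.34045123e-01  2.02015487e+00  3.72637431e-04
  9.86599567e-01  6.87313267e-01] [-0.07737458  0.27481717 -0.05167479] [-0.96468425 -0.21981092  0.29022334] 0.11114580133226167 [ 0.47015913 -0.26775129  0.0984374 ]
```

Emit:
play_rows(
  rows=[
    [[0,0,0],[0,0,0.05]],
    [[0,0,0],[0,0,0.13]],
    [[0,0,0],[0,0,0.22]],
    [[0,0,0],[0,0,0.31]],
    [[0,0,0],[0,0,0.4]],
    [[0,0,0],[0,0,0.49]],
    [[0,0,0],[0,0,0.58]],
    [[0,0,0],[0,0,0.67]],
    [[0,0,0],[0,0,0.76]],
    [[0,0,0],[0,0,0.83]],
    [[0,0,0],[0,0,0.88]],
    [[0,0,0],[0,0,0.92]],
    [[0,0,0],[0,0,0.92]],
    [[0,0,0],[0,0,0.92]],
  ],
)

```text
time: 19.62
tool_pos: [0.4702, -0.268, 0.0985]
tcp_rot: [3.079, -0.624, 0.002]
wrist_force: [-1.9, -1.9, -0.4]
width: 0.111
grip_force: 29.2
```

```bash
python3 y.py
```

```text
yaw -112.90160722676319 [-5.64099625e-01  1.34085700e-01  2.02007375e+00  5.44650333e-05
  9.86418113e-01  1.40637507e+00] [-0.29771555  0.31976798 -0.01527047] [-1.90559218 -1.90540288 -0.42066568] 0.11093369508966283 [ 0.47015544 -0.26797206  0.09845381]
```

Emit:
play_rows(
  rows=[
    [[0,0,0],[0,0,0]],
    [[0,0,0],[0,0,0]],
    [[0,0,0],[0,0,0]],
    [[0,0,0],[0,0,0]],
    [[0,0,0],[0,0,0]],
    [[0,0,-0.04],[0,0,0]],
    [[0,0,-0.1],[0,0,0]],
    [[0,0,-0.2],[0,0,0]],
    [[0,0,-0.3],[0,0,0]],
    [[0,0,-0.36],[0,0,0]],
    [[0,0,-0.36],[0,0,0]],
    [[0,0,-0.36],[0,0,0]],
  ],
  claw=0,
)

```text
time: 20.62
tool_pos: [0.471, -0.2681, 0.1902]
tcp_rot: [3.078, -0.626, 0.006]
wrist_force: [0.4, 0.7, -0.5]
width: 0.503
grip_force: 0.0
```

```bash
python3 - <<'E'
from h import *
legs([((.396,-.436,.19),-114.2),((.396,-.436,.1),-114.2)])
A=cams.read_camera('scene')['image'];B=cams.read_camera('side')['image']
cv2.imwrite('pics/c4.png',np.hstack([cv2.resize(A[150:310,220:420],(400,320),interpolation=2),cv2.resize(B[150:310,200:400],(400,320),interpolation=2)])[:,:,::-1])
E
```

```text
[-0.014, 0.735, 0.001] [-0.0, -0.005, 0.026]
[0.0, 0.0, 0.36] [0.0, 0.0, 0.0]
```

View pics/c4.png

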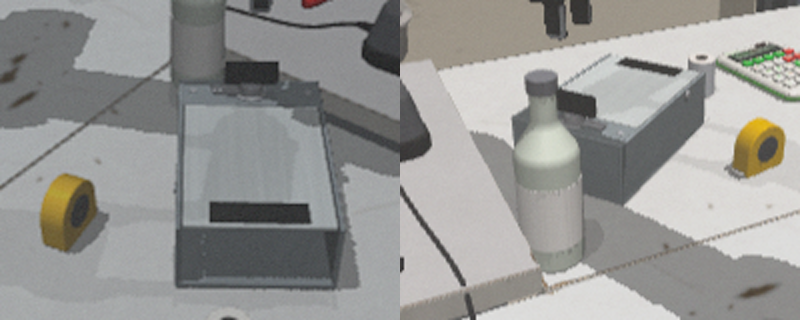

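The wing now lies straight across the case (left half, (252,72)), the panel is shut and the bystanders haven't moved. Next, shut the fingers and go above the tab.

Emit:
play_rows(
  rows=[
    [[0,0.08,0],[0,0,0.02]],
    [[0,0.2,0],[0,0,0.026]],
    [[0,0.32,0],[0,0,0.026]],
    [[-0.01,0.44,0],[0,0,0.026]],
    [[-0.014,0.56,0],[0,0,0.026]],
    [[-0.014,0.68,0],[0,0,0.026]],
    [[-0.014,0.735,0],[0,0,0.026]],
    [[-0.014,0.735,0],[0,0,0.026]],
    [[-0.014,0.735,0],[0,0,0.026]],
    [[-0.014,0.735,0],[0,0,0.026]],
  ],
  claw=-1,
)

```text
time: 21.55
tool_pos: [0.3951, -0.434, 0.1873]
tcp_rot: [-3.07, 0.658, 0.001]
wrist_force: [0.1, -0.6, 0.1]
width: -0.001
grip_force: 0.0
```

Emit:
play_rows(
  rows=[
    [[0,0,0.08],[0,0,0]],
    [[0,0,0.18],[0,0,0]],
    [[0,0,0.28],[0,0,0]],
    [[0,0,0.34],[0,0,0]],
    [[0,0,0.36],[0,0,0]],
    [[0,0,0.36],[0,0,0]],
    [[0,0,0.36],[0,0,0]],
  ],
)

```text
time: 22.13
tool_pos: [0.3959, -0.4348, 0.0989]
tcp_rot: [-3.072, 0.656, -0.002]
wrist_force: [0.5, 0.0, -0.3]
width: 0.004
grip_force: 0.0
```

Emit:
play_rows(
  rows=[
    [[0,0,0.02],[0,0,0]],
    [[0,0,0.04],[0,0,0]],
    [[0,0,0.06],[0,0,0]],
    [[0,0,0.08],[0,0,0]],
    [[0,0,0.09],[0,0,0]],
    [[0,0,0.1],[0,0,0]],
    [[0,0,0.11],[0,0,0]],
    [[0,0,0.12],[0,0,0]],
    [[0,0,0.12],[0,0,0]],
  ],
)

```text
time: 22.88
tool_pos: [0.3953, -0.4361, 0.069]
tcp_rot: [3.071, -0.658, 0.002]
wrist_force: [-1.3, -0.5, 3.3]
width: 0.003
grip_force: 1.7
```

Emit:
play_rows(
  rows=[
    [[0,0,0.008],[0,0,0]],
    [[0,0,0.016],[0,0,0]],
    [[0,0,0.024],[0,0,0]],
    [[0,0,0.032],[0,0,0]],
    [[0,0,0.04],[0,0,0]],
    [[0,0,0.04],[0,0,0]],
    [[0,0,0.04],[0,0,0]],
  ],
)

```text
time: 23.47
tool_pos: [0.3958, -0.4359, 0.0592]
tcp_rot: [3.071, -0.659, 0.004]
wrist_force: [0.4, 0.3, 4.5]
width: -0.001
grip_force: 1.8
```

Emit:
play_rows(
  rows=[
    [[0,0,0.004],[0,0,0]],
    [[0,0,0.008],[0,0,0]],
    [[0,0,0.012],[0,0,0]],
    [[0,0,0.012],[0,0,0]],
    [[0,0,0.012],[0,0,0]],
  ],
)

```text
time: 23.88
tool_pos: [0.3961, -0.4366, 0.0585]
tcp_rot: [3.07, -0.658, 0.005]
wrist_force: [-3.1, 3.3, 17.5]
width: -0.001
grip_force: 6.8
```

The force jumped to 17.5 N at z = 0.058, so the panel is probably at its stop. I'll lift and look.

Emit:
play_rows(
  rows=[
    [[0,0,-0.05],[0,0,0]],
    [[0,0,-0.15],[0,0,0]],
    [[0,0,-0.3],[0,0,0]],
    [[0,0,-0.46],[0,0,0]],
    [[0,0,-0.6],[0,0,0]],
    [[0,0,-0.7],[0,0,0]],
    [[0,0,-0.7],[0,0,0]],
    [[0,0,-0.7],[0,0,0]],
  ],
)

```text
time: 24.55
tool_pos: [0.3958, -0.4363, 0.2327]
tcp_rot: [3.069, -0.658, 0.007]
wrist_force: [0.2, -0.6, -0.9]
width: -0.006
grip_force: 0.0
```

```bash
python3 - <<'E'
from h import *
A=cams.read_camera('scene')['image'];B=cams.read_camera('side')['image']
cv2.imwrite('pics/c5.png',np.vstack([np.hstack([cv2.resize(A[150:350,220:420],(400,400),interpolation=2),cv2.resize(B[130:330,220:420],(400,400),interpolation=2)]),np.hstack([B[220:400,240:640],A[40:220,100:500]])])[:,:,::-1])
E
```

```text
(no output)
```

View pics/c5.png

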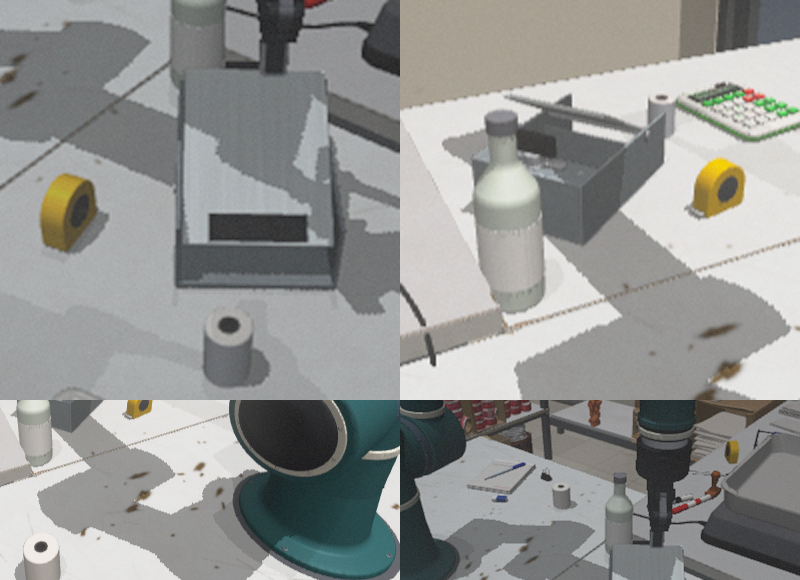

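The panel is open and its front edge is up: scene crop (182..327,70), side crop (505,96). The wide roll stands upright and the bystanders are in place. I'll check the panel angle by triangulating that corner.

```bash
python3 - <<'E'
from h import *
A=cams.read_camera('scene');B=cams.read_camera('side')
p,e=two(A,(383,185),B,(272.3,177.5));print(p,e)
e=np.array([np.cos(np.radians(-114.2)),np.sin(np.radians(-114.2)),0]);x=(p-[.435,-.349,0])@e;print('case x',x)
for a in(.36,.44,.52): print(a,.053-.123*np.cos(a)+.006*np.sin(a),.072+.123*np.sin(a)+.006*np.cos(a))
g=.0
E
```

```text
[ 0.51630079 -0.33298052  0.13384948] 0.005350237463103349
case x -0.04793875376552413
0.36 -0.06000166391273544 0.12094511163490367
0.44 -0.05572881778565949 0.12981906418243774
0.52 -0.05076047827328851 0.1383231720328455
```

The estimate of about 0.48–0.53 rad fits a full opening. A second press to a slightly deeper target will confirm the stop.

Emit:
play_rows(
  rows=[
    [[0,0,0.12],[0,0,0]],
    [[0,0,0.26],[0,0,0]],
    [[0,0,0.4],[0,0,0]],
    [[0,0,0.52],[0,0,0]],
    [[0,0,0.62],[0,0,0]],
    [[0,0,0.67],[0,0,0]],
    [[0,0,0.69],[0,0,0]],
    [[0,0,0.7],[0,0,0]],
    [[0,0,0.703],[0,0,0]],
    [[0,0,0.703],[0,0,0]],
    [[0,0,0.703],[0,0,0]],
    [[0,0,0.703],[0,0,0]],
  ],
)

```text
time: 25.75
tool_pos: [0.3943, -0.436, 0.058]
tcp_rot: [3.072, -0.657, -0.002]
wrist_force: [-8.8, 4.2, 22.8]
width: -0.002
grip_force: 9.8
```

It's at the hard stop: 22.8 N with hardly any further motion. Lift clear and hand in.

Emit:
play_rows(
  rows=[
    [[0,0,-0.05],[0,0,0]],
    [[0,0,-0.15],[0,0,0]],
    [[0,0,-0.3],[0,0,0]],
    [[0,0,-0.46],[0,0,0]],
    [[0,0,-0.6],[0,0,0]],
    [[0,0,-0.7],[0,0,0]],
    [[0,0,-0.7],[0,0,0]],
    [[0,0,-0.7],[0,0,0]],
    [[0,0,-0.7],[0,0,0]],
    [[0,0,-0.7],[0,0,0]],
  ],
)

```text
time: 26.58
tool_pos: [0.3941, -0.4342, 0.2272]
tcp_rot: [-3.069, 0.658, 0.004]
wrist_force: [-0.6, -0.7, -0.4]
width: 0.002
grip_force: 0.0
```

```bash
python3 -c "
from h import *
print(bot.finish_job())"
```

```text
the job is handed in; nothing more can be done
None
```

The job is handed in at about 27 s: the wide roll stands upright on the bench, the latch is at about 1.55 rad, the panel is against its open stop at about 0.5 rad by my measurement, and the bystanders look unmoved in the pictures; no verdict came back.

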